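# Nest the tapered sleeve and cup in the bench mixer

### The arm

A 6-joint arm with a two-finger parallel gripper is mounted at the origin on a cart in front of the work surface, level with it; the furniture and walls round the work are solid. World frame = base frame: x ahead of the robot, y to its left, z up, the work surface at z = 0. Lengths are in m, angles in rad, forces in N, time in s.
With the tool pointing down it reaches from about 0.4 to 0.825 m from the base axis. Payload 7 kg.
Tool frame: the origin (TCP) lies midway between the tips of the shut fingers; the grasp point (between the pads) lies 19 mm behind it; z points along the fingers, y is the line along which they close (so a half turn about z gives the same grasp; the last joint's range is limited). The gripper opens to 88 mm and grips with 3 to 60 N. Pads are 19 mm wide; open, the fingers measure 130 mm over their backs; the gripper's body (78 mm by 193 mm) begins 47 mm behind the grasp point.
Start: joints at [-0.907, 0.359, 0.012, 0, -1.224, -0.288], TCP at [0.248, -0.628, 0.203] pointing down, gripper open.
Joint ranges: [-3.07, 3.07], [-1.43, 2.12], [-1.02, 1.25], [-3.03, 1.67], [-3.05, -0], [-3.03, 3.03]. Speed limits (rad/s): [2.39, 2.39, 3.01, 3.14, 3.14, 3.14].

### API

Orientations are given as [roll, pitch, yaw] about the fixed x, y, z axes, in that order (R = Rz(yaw) Ry(pitch) Rx(roll)).
In Python, from station import get_state, grab_frame, calibration, job_done, boxes_of, regions_of, spot_point gives the robot as it stands. The module is installed in compiled form; this text tells all that it offers.
- The arm moves only by the tool arm_command, never from a script. Its argument "commands" is a list of rows, each an object of numbers: "tx", "ty", "tz": the shift along the tool's x, y, z each as a share of 25 cm, from -1 to 1; "twist": the turn about the tool's z as a share of 180 degrees, from -1 to 1. A call has exactly 8 rows; each row is the pose to reach, as a shift and turn from the pose commanded when the call began, along the tool's axes at that moment, turning the shorter way round; what a row does not reach only later rows make up. A row lasts 1/12 s, in which the tool goes at most 41.7 mm and 7.16 degrees, less where a joint would pass 70% of its speed; a pose out of reach is approached as far as the arm can. A call with a number of a shift or a turn outside -1 to 1 is refused whole. A call with a gripper value outside its range is refused whole. "claw" is the opening, from 0 (shut) to 1 (fully open), set as the call begins (left out, the last holds). The fingers move at their own pace and stop on an object; "grip_force" is the grip in N (left out, the last holds). Time passes only in rows, so rows that repeat a pose let the fingers close, or fill a call up. It gives the time, the measured TCP pose, the force, the opening and the grip force at its end, in the units of the state.
- get_state(): the state, without advancing time (a new reading comes with each control period).
- grab_frame(name): name is "side" or "top"; returns the picture (384x512x3 uint8, red, green, blue); there is no depth.
- calibration(name): a dict with "camera_matrix" (3x3 intrinsics, pixels), "k1" (the pictures are not rectified: a ray, as slopes to the right and down, at radius r is drawn at 1 + k1 r^2 times it, then the intrinsics apply), "extrinsics" (4x4, takes a point from camera to world coordinates). Camera axes: x right, y down, z forward; pixel columns grow to the right and rows downward; lengths in m; the calibration is good to about 2 mm. A picture is of the moment at which its call begins. calibration takes no time and is no camera call.
- job_done(): hands the job in; it is judged then, once.
Trained networks look in the newest picture that a camera, given by its name, has taken for a name from the list of things; names that differ only in an ending like _2 or _b are one class to them, and where a whole thing is asked for, a point or a joint stands for the part that bears it (a point fixed in the world has none). Each returns a list of dicts, best first, with "score" (0 to 1); they miss things now and then, are a little off and sometimes report something else, mostly with a low value. They report only what shows in the picture. A call takes as long as a camera call. They do not tell look-alikes from the thing itself.
- boxes_of(query, camera): "rect" ([left, top, right, bottom] in pixels, round what is visible of it).
- regions_of(query, camera): "region" (384x512 bool, what is visible of it) and "rect" ([left, top, right, bottom] in pixels, round what is visible of it).
- spot_point(query, camera): "uv" ([column, row] in pixels: a listed point, or the origin of a listed thing).
The state is a dict: "t": time; "q": joint angles; "qd": joint speeds; "joint_efforts": joint torques, N m; "eef_pos": TCP position; "ee_rot": TCP orientation; "force": force on the tool from outside, world axes, zero at the start; "moment": the same for the moment, N m; "width": finger opening in m; "gripper_force": force on a finger pad.
Only numpy, scipy, OpenCV 4.12 (cv2) and the standard library are available. Lean on these libraries where they do the work, as an engineer would, in place of code of your own. Each camera call takes 0.05 s, during which the arm holds its last target. There are 200 camera calls.

### The job

Load the bench mixer: lower the wide sleeve into the mixer's pot and, feeling for the driver bar on the pot's floor, turn it until it drops over the bar and sits fully home; then nest the slimmer mixing cup fully home inside the sleeve. Lower them without dropping or forcing them, leave both upright, and leave the other things on the table where they are.

Things in the scene. Friction and masses are not known exactly. Their poses are not given: they have to be found in the camera images.
- mixer: Low grey bench mixer, fixed: plinth 190 (its x) by 150 mm, 26 mm high; motor hump on its +x side (its x = 68 to 120 mm, top 77 mm with two small knobs). Origin on the table under the pot's centre, z up. On the plinth stands the open dark steel pot, a cone: inside radius 31 mm at the mouth, 23.5 mm at the floor, 56 mm deep; rim 86 mm above the table, outside radius 35 mm.
- pot_floor (a point): Centre of the pot's floor, 30 mm above the table. Across it lies a steel driver bar 38 mm long, 8 wide, 9 high. It can turn about the pot's axis but stiffly (0.08 N m), so it stays put; its heading differs each time and is not reported. A sleeve not lined up with the bar (any quarter turn will do) stands on it 9 mm too high, or some mm lower if it catches the bar by a corner.
- pot_rim (a point): Centre of the pot's mouth, 86 mm above the table, 56 mm above the pot's floor.
- sleeve: The wider loose cup: open aluminium tapered sleeve, upright, 96 mm high, 0.15 to 0.3 kg. Outside radius 23 mm low down, 31 mm at 70 mm, then a straight collar 62 mm across up to the rim (grip there). Origin: centre of its underside, z up. Two crossed slots under its foot along its x and y, 14 mm wide, 12 deep, fit over the driver bar within about 6 degrees. Home, its origin is at pot_floor.
- sleeve_floor (a point): Centre of the sleeve's inner floor, 16 mm above its underside; the cup's underside comes to rest here. Inside the sleeve is a cone, radius 20 mm at this floor, 27.5 mm from 54 mm above it to the rim, 80 mm above it. With the sleeve home its rim stands 40 mm above the pot's rim.
- cup: The slimmer, taller loose cup: open steel tapered mixing cup, upright, 118 mm high, 0.1 to 0.2 kg. Outside radius 18 mm at the foot, 25.5 mm at 80 mm, then a straight collar 51 mm across up to the rim (grip there). Origin: centre of its flat underside, z up. Nests in the sleeve at any heading with about 2 mm of play; home, its origin is at sleeve_floor and it stands 38 mm above the sleeve's rim.
- jar_putty: Bystander, leave where it is: glass screw jar with a grey-green lid, 66 mm wide, 82 high. Origin under its centre.
- lacquer_tin: Bystander, leave where it is: round lever-lid tin, 73 mm wide, 78 high. Origin under its centre.
- sand_block: Bystander, leave where it is: grey sanding block, 48x74x28 mm. Origin under its centre.
- hera_long: Bystander, leave where it is: flat wooden spatula, 200x26x9 mm. Origin under its centre.
- brush_small: Bystander, leave where it is: small brush with a red handle, 189x23x11 mm. Origin under its centre.
Mind the look-alikes: they are no part of the job. Leave any orange or purple look-alike of the cup alone.

How it is judged:
On the way, in this order (a step that is already met when the one before it is completed fails the run):
1. the sleeve sits fully home in the pot, over the driver bar, upright (z of sleeve in the frame of pot_floor between -0.003 and 0.003 m and horizontal distance between sleeve and pot_floor below 0.005 m and angle between sleeve's own z axis and vertical below 0.06 rad), for 0.2 s.
2. the cup sits fully home in the sleeve (z of cup in the frame of sleeve_floor between -0.003 and 0.003 m and horizontal distance between cup and sleeve_floor below 0.005 m and angle between cup's own z axis and vertical below 0.06 rad), for 0.2 s.
At the end, for the whole second after the job is handed in: The sleeve's underside is within 3 mm of the pot's floor in height and 5 mm of its centre, the cup's underside likewise on the sleeve's inner floor, both within 0.06 rad of upright, at rest (all of step 1 and all of step 2 and linear speed of each of sleeve, cup below 0.02 m/s); the robot touches nothing.
It fails at once if a bystander is moved more than 30 mm (distance of any of jar_putty, lacquer_tin, sand_block, hera_long, brush_small from where it was at the start of the episode above 0.03 m).
It fails at once if the sleeve is forced: more than 100 N between it and the mixer (contact force between sleeve and mixer above 100 N).
It fails at once if the cup is forced: more than 100 N between it and the sleeve (contact force between cup and sleeve above 100 N).
It fails at once if the sleeve is dropped or rammed into the pot (faster than 0.6 m/s) (horizontal distance between sleeve and pot_floor below 0.02 m and z of sleeve in the frame of pot_floor below 0.07 m and linear speed of sleeve above 0.6 m/s).
It fails at once if the cup is dropped or rammed into the sleeve (faster than 0.6 m/s) (horizontal distance between cup and sleeve_floor below 0.02 m and z of cup in the frame of sleeve_floor below 0.09 m and linear speed of cup above 0.6 m/s).
It also fails if it takes over 61 s, if anything falls off the work surface, if the arm or the gripper's body presses on something with over 40 N, if the wrist force passes 120 N, or if a joint passes its speed limit or range.

## Working session

There is one attempt and no reset: what is moved stays moved. The work goes in short steps, Python scripts to look and compute and a tool call to move; the robot and the scene stay as the last step left them, time stands still between calls to the robot, and variables do not carry over. Pictures are saved under pics/ and viewed, at most 10 in all, crops included, and the job is handed in when it is done.

Besides the shell and the picture viewer there is one more tool, called after "Call:" in YAML: its name, and indented under it one key for each argument. arm_command: Moves the arm, as the interface text tells. Shift numbers are shares of 25 cm and turn numbers shares of 180 degrees, none past 1 either way. Its arguments: {"type":"object","properties":{"commands":{"type":"array"},"claw":{"type":"number"},"grip_force":{"type":"number"}},"required":["commands"]}

```bash
mkdir -p pics; cat > h.py <<'E'
import numpy as np,cv2
from station import *
def ray(cam,uv):
    c=calibration(cam);K=np.array(c["camera_matrix"]);T=np.array(c["extrinsics"])
    p=cv2.undistortPoints(np.array([[uv]],float),K,np.array([c["k1"],0,0,0,0]))[0,0]
    d=T[:3,:3]@np.array([p[0],p[1],1]);return T[:3,3],d
def atz(cam,uv,z):
    o,d=ray(cam,uv);return o+d*(z-o[2])/d[2]
def proj(cam,P):
    c=calibration(cam);K=np.array(c["camera_matrix"]);T=np.linalg.inv(np.array(c["extrinsics"]))
    r=cv2.projectPoints(np.atleast_2d(np.array(P,float)),cv2.Rodrigues(T[:3,:3])[0],T[:3,3],K,np.array([c["k1"],0,0,0,0]))[0][:,0];return r
def tri(u1,u2):
    o1,d1=ray("top",u1);o2,d2=ray("side",u2)
    s=np.linalg.lstsq(np.c_[d1,-d2],o2-o1,rcond=None)[0]
    a,b=o1+d1*s[0],o2+d2*s[1];return (a+b)/2,np.linalg.norm(a-b)
E
python3 - <<'E'
from h import *
np.set_printoptions(precision=4,suppress=True)
for c in("top","side"):
    cv2.imwrite(f"pics/{c}0.png",grab_frame(c)[:,:,::-1])
    print(c,np.array(calibration(c)["extrinsics"]),calibration(c)["camera_matrix"][0][0])
    for q in("sleeve","cup","mixer"):
        print(q,[(np.round(b["rect"]),round(b["score"],2)) for b in boxes_of(q,c)][:4])
    for q in("sleeve","cup","mixer","pot_floor","pot_rim","sleeve_floor"):
        print(q,[(np.round(b["uv"],1),round(b["score"],2)) for b in spot_point(q,c)][:4])
s=get_state();print(s)
E
```

```text
top [[ 0.0198 -0.9947  0.101   0.409 ]
 [-0.9997 -0.0183  0.0159 -0.0114]
 [-0.014  -0.1013 -0.9948  1.1676]
 [ 0.      0.      0.      1.    ]] 410.0496868175415
sleeve [(array([350., 185., 374., 210.]), 0.75)]
cup [(array([198., 168., 219., 189.]), 0.76), (array([122., 187., 148., 207.]), 0.74), (array([158., 171., 184., 190.]), 0.66), (array([122., 155., 151., 175.]), 0.59)]
mixer [(array([234., 136., 292., 210.]), 0.68)]
sleeve [(array([355.9, 199.7]), 0.94)]
cup [(array([146. , 203.4]), 0.88), (array([208.7, 182.3]), 0.86), (array([173.5, 185.9]), 0.78), (array([141.5, 170.4]), 0.58)]
mixer [(array([264.7, 185. ]), 0.67)]
pot_floor [(array([266.1, 182. ]), 0.88)]
pot_rim [(array([264.5, 180.1]), 0.59)]
sleeve_floor [(array([355.7, 198.2]), 0.91)]
side [[-0.9999  0.006  -0.0101  0.5503]
 [ 0.0117  0.5269 -0.8499  1.056 ]
 [ 0.0002 -0.8499 -0.5269  0.7549]
 [ 0.      0.      0.      1.    ]] 441.07867735833486
sleeve [(array([251., 142., 266., 174.]), 0.95)]
cup [(array([241., 236., 262., 280.]), 0.97), (array([242., 205., 257., 233.]), 0.94), (array([219., 254., 244., 310.]), 0.8
[... 189 characters left out ...]
), 0.9), (array([251.2, 273.3]), 0.59)]
mixer [(array([246.6, 216.6]), 0.64)]
pot_floor [(array([247.1, 206.4]), 0.73)]
pot_rim [(array([246.4, 191.9]), 0.73)]
sleeve_floor [(array([260.8, 171. ]), 0.97), (array([207.8, 182.5]), 0.48)]
{'t': 1.0, 'q': array([-0.9069,  0.3586,  0.0119, -0.    , -1.2241, -0.2881]), 'qd': array([ 0.001 ,  0.0013,  0.0003,  0.0006, -0.0009, -0.0019]), 'joint_efforts': array([  0.0004, -58.2383,  29.3301,   7.0024,   0.0124,  -0.0001]), 'eef_pos': array([ 0.2477, -0.6279,  0.2026]), 'ee_rot': array([-3.1416,  0.    , -2.7658]), 'force': array([-0.1319,  0.072 , -0.5294]), 'moment': array([0.02  , 0.0099, 0.0059]), 'gripper_force': 0.0, 'width': 0.087278578751103}
```

```bash
python3 - <<'E'
import cv2
t=cv2.imread("pics/top0.png")[110:260,90:400];s=cv2.imread("pics/side0.png")[120:330,150:350]
cv2.imwrite("pics/t1.png",cv2.resize(t,None,fx=2.58,fy=2.58,interpolation=3))
cv2.imwrite("pics/s1.png",cv2.resize(s,None,fx=2.8,fy=2.8,interpolation=3))
E
```

```text
(no output)
```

View pics/t1.png

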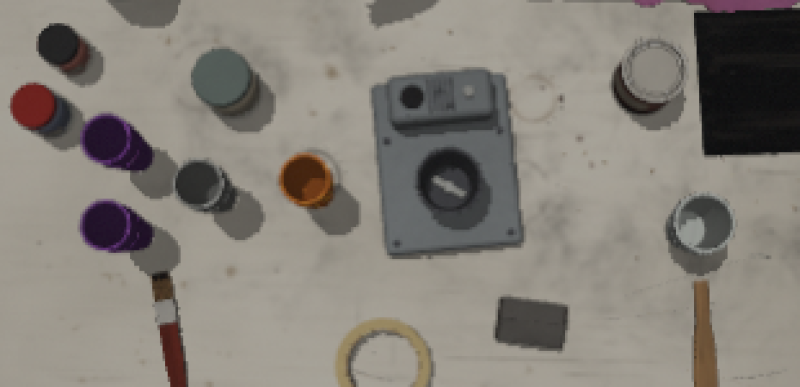

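View pics/s1.png

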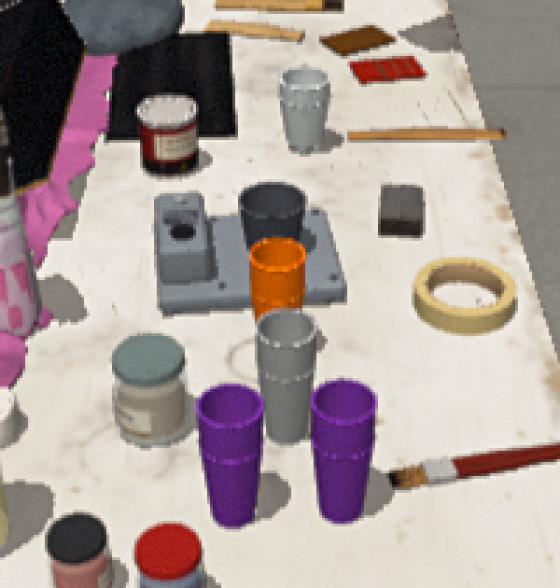

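The top view shows four cup-like candidates: purple (135,166), purple (135,197), grey steel (168,182) and orange (208,178). The grey one fits "steel mixing cup". In the side view it is at (251,258). The sleeve is the aluminium one at top (362,196), and the pot is at (264,180) with the bright driver bar visible across its floor.

```bash
cat > fit.py <<'E'
from h import *
from scipy.optimize import minimize
PR={"sleeve":[(0,.023),(.07,.031),(.096,.031)],"cup":[(0,.018),(.08,.0255),(.118,.0255)]}
a=np.linspace(0,2*np.pi,60,endpoint=False)
def mask(cam,n,x,y,z0=0,S=4):
    m=np.zeros((384*S,512*S),np.uint8);pr=PR[n]
    for (z1,r1),(z2,r2) in zip(pr,pr[1:]):
        P=np.concatenate([np.c_[x+r*np.cos(a),y+r*np.sin(a),0*a+z0+z] for z,r in((z1,r1),(z2,r2))])
        h=cv2.convexHull(((proj(cam,P)+.5)*S).astype(np.float32)).astype(np.int32);cv2.fillConvexPoly(m,h,1)
    return cv2.resize(m.astype(np.float32),(512,384),interpolation=cv2.INTER_AREA)
def fit(n,regs,x0,z0=0):
    f=lambda p:sum(1-np.minimum(mask(c,n,*p,z0),R).sum()/np.maximum(mask(c,n,*p,z0),R).sum() for c,R in regs.items())
    r=minimize(f,x0,method="Nelder-Mead",options=dict(initial_simplex=[x0,x0+np.array([.008,0]),x0+np.array([0,.008])],xatol=2e-4,fatol=1e-4));return r.x,r.fun
E
python3 - <<'E'
from fit import *
np.set_printoptions(precision=4,suppress=True)
for c in("top","side"): grab_frame(c)
R={}
for n,uv in(("sleeve",dict(top=(362,196),side=(258,158))),("cup",dict(top=(168,182),side=(251,258)))):
    R={}
    for c in("top","side"):
        L=regions_of(n,c);L=sorted(L,key=lambda b:np.hypot((b["rect"][0]+b["rect"][2])/2-uv[c][0],(b["rect"][1]+b["rect"][3])/2-uv[c][1]))
        R[c]=L[0]["region"].astype(np.float32);print(n,c,L[0]["rect"],L[0]["score"],R[c].sum())
    x0=atz("top",uv["top"],.06)[:2]
    print(n,x0,fit(n,R,x0),[fit(n,{c:R[c]},x0) for c in R])
np.set_printoptions(precision=4,suppress=True)
print("rim",tri([264.5,180.1],[246.4,191.9]),atz("top",[264.5,180.1],.086),"floor",atz("top",[266.1,182],.03),atz("side",[246.4,191.9],.086),atz("side",[247.1,206.4],.03))
g=cv2.cvtColor(grab_frame("top"),cv2.COLOR_RGB2GRAY)
print(g[168:194,250:280])
for n in ["jar_putty","lacquer_tin","sand_block"]:
    b=spot_point(n,"top");print(n,[atz("top",x["uv"],0)[:2] for x in b[:1]])
E
```

```text
sleeve top [349.8, 183.9, 373.3, 212.2] 0.69 577.0
sleeve side [250.8, 143.5, 268.7, 174.9] 0.62 494.0
sleeve [ 0.5181 -0.287 ] (array([ 0.5143, -0.2825]), np.float64(0.24161791801452637)) [(array([ 0.5171, -0.2813]), np.float64(0.10510575771331787)), (array([ 0.5132, -0.2881]), np.float64(0.08696168661117554))]
cup top [158.1, 174.1, 182.9, 190.5] 0.82 403.0
cup side [241.6, 233.6, 260.3, 277.3] 0.68 889.0
cup [0.5469 0.2424] (array([0.5436, 0.2338]), np.float64(0.11667376756668091)) [(array([0.5447, 0.2339]), np.float64(0.04706233739852905)), (array([0.5426, 0.2341]), np.float64(0.039531052112579346))]
rim (array([ 0.5545, -0.0214,  0.081 ]), np.float64(0.0010644830154417483)) [ 0.5533 -0.0214  0.086 ] floor [ 0.5555 -0.0264  0.03  ] [ 0.555  -0.0136  0.086 ] [ 0.5533 -0.0226  0.03  ]
[[102 101 101 101 101 100  90  83  73  60  60  48  39  38  39  39  43  52
   63  74  88  99 101 101 101 100 101 100  99 100]
 [103 102 101 101 101  95  74  57  54  39  35  31  28  27  28  28  27  34
   38  49  63  76  92 101 101 100 100  99  99  99]
 [104 102 102 102  97  78  49  41  34  30  25  27  2
[... 2363 characters left out ...]
7  57  59  58  58  59  60  59  52
   43  35  36  47  54  60  62  63  63  63  63  80]
 [104 104 104 105 100  78  58  53  45  42  40  43  48  50  52  50  45  36
   37  44  55  53  55  62  62  63  63  63  63  86]
 [105 104 104 104 104  98  80  60  63  59  49  48  45  46  44  45  49  47
   52  62  62  61  60  62  62  63  63  63  63  87]
 [105 105 106 104 105 104  99  80  65  62  57  58  59  62  62  61  61  57
   56  64  64  63  63  62  63  63  63  63  64  86]
 [104 105 105 104 104 103 104  87  64  62  62  62  63  65  65  64  64  61
   60  64  65  64  63  63  63  64  63  64  79  98]]
jar_putty [array([0.6641, 0.2273])]
lacquer_tin [array([ 0.6804, -0.2311])]
sand_block [array([ 0.4182, -0.1213])]
```

```bash
python3 - <<'E'
from h import *
np.set_printoptions(precision=4,suppress=True)
for sc in range(1):
    g=cv2.cvtColor(grab_frame("top"),cv2.COLOR_RGB2GRAY).astype(float)
    w=np.clip(g-75,0,None);w[:174]=0;w[188:]=0;w[:,:255]=0;w[:,272:]=0
    ys,xs=np.nonzero(w);P=np.array([atz("top",[x,y],.039)[:2] for x,y in zip(xs,ys)]);W=w[ys,xs]
    c=(P*W[:,None]).sum(0)/W.sum();C=np.cov((P-c).T,aweights=W);e,v=np.linalg.eigh(C)
    print("bar c",c,"heading deg",np.degrees(np.arctan2(v[1,1],v[0,1])),"len,w",np.sqrt(12*e))
print("pot rim atz",[atz("top",u,.086)[:2] for u in([252,181],[274.3,181],[263.5,168.3])])
print("sleeve rim",atz("top",[363.6,196.4],.096), "cup rim",atz("top",[90+202/2.58,110+185/2.58],.118))
s=cv2.cvtColor(grab_frame("side"),cv2.COLOR_RGB2BGR);t=cv2.cvtColor(grab_frame("top"),cv2.COLOR_RGB2BGR)
z=lambda i:cv2.resize(i,(300,400),interpolation=2)
A=[z(t[176:216,348:378]),z(s[138:178,243:273])]
cv2.imwrite("pics/sl.png",np.hstack(A+[cv2.resize(s[230:285,238:265],(200,400))]))
E
```

```text
bar c [ 0.5547 -0.0191] heading deg 62.68272721465066 len,w [0.0083 0.0341]
pot rim atz [array([0.5503, 0.0118]), array([ 0.5514, -0.0474]), array([ 0.585 , -0.0181])]
sleeve rim [ 0.5136 -0.2823  0.096 ] cup rim [0.5404 0.2283 0.118 ]
```

View pics/sl.png

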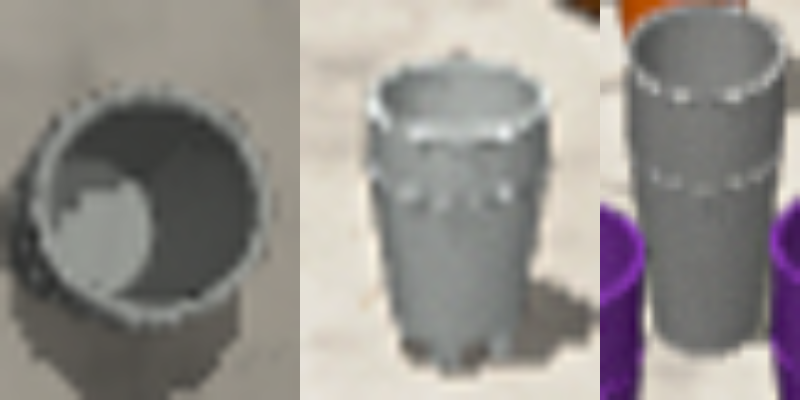

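The crop confirms the grey steel cup between the purple ones. The sleeve foot shows slot notches at about ±42° to the side camera, so its slot heading is about 41° mod 90. The bar heading is about 63°.

```bash
cat >> h.py <<'E'
from scipy.spatial.transform import Rotation as Ro
def go(p,yaw=None,frm=None):
    s=get_state();R=Ro.from_euler("xyz",s["ee_rot"]).as_matrix()
    d=R.T@(np.array(p)-s["eef_pos"]);y=s["ee_rot"][2]
    tw=0 if yaw is None else (-(np.radians(yaw)-y)+np.pi)%(2*np.pi)-np.pi
    print("pos",np.round(s["eef_pos"],4),"yaw",round(np.degrees(y),1),"F",np.round(s["force"],1),"w",round(s["width"],4),"t",round(s["t"],2),"| t/25cm",np.round(d/.25,3),"twist",round(tw/np.pi,3),"mm",np.round(d*1000,1))
E
python3 - <<'E'
from h import *
go([.514,-.282,.15])
for n,u in dict(pA=(131,165),pB=(131,197),orange=(208.5,180)).items(): print(n,atz("top",u,.118)[:2])
E
```

```text
pos [ 0.2477 -0.6279  0.2026] yaw -158.5 F [-0.9  0.5  0.8] w 0.0875 t 1.65 | t/25cm [-1.499  0.896  0.21 ] twist 0.0 mm [-374.6  224.    52.6]
pA [0.58280058 0.3287244 ]
pB [0.49877406 0.32439358]
orange [0.5467134  0.12377063]
```

Call:
arm_command:
  commands:
    - {"tx":-0.9,"ty":0.54,"tz":0.0,"twist":0}
    - {"tx":-0.9,"ty":0.54,"tz":0.0,"twist":0}
    - {"tx":-0.9,"ty":0.54,"tz":0.0,"twist":0}
    - {"tx":-0.9,"ty":0.54,"tz":0.0,"twist":0}
    - {"tx":-0.9,"ty":0.54,"tz":0.0,"twist":0}
    - {"tx":-0.9,"ty":0.54,"tz":0.0,"twist":0}
    - {"tx":-0.9,"ty":0.54,"tz":0.0,"twist":0}
    - {"tx":-0.9,"ty":0.54,"tz":0.0,"twist":0}
  claw: 1

```text
t: 2.32
eef_pos: [0.4096, -0.4173, 0.203]
ee_rot: [-3.141, 0.001, -2.762]
force: [-0.8, -0.1, -0.1]
width: 0.0876
gripper_force: 0.0
```

```bash
python3 -c "
from h import *
go([.514,-.282,.125])"
```

```text
pos [ 0.4096 -0.4173  0.203 ] yaw -158.2 F [-0.8 -0.1 -0.1] w 0.0876 t 2.32 | t/25cm [-0.588  0.348  0.312] twist 0.0 mm [-147.1   87.    78.1]
```

Call:
arm_command:
  commands:
    - {"tx":-0.59,"ty":0.35,"tz":0.1,"twist":0}
    - {"tx":-0.59,"ty":0.35,"tz":0.1,"twist":0}
    - {"tx":-0.59,"ty":0.35,"tz":0.2,"twist":0}
    - {"tx":-0.59,"ty":0.35,"tz":0.25,"twist":0}
    - {"tx":-0.59,"ty":0.35,"tz":0.31,"twist":0}
    - {"tx":-0.59,"ty":0.35,"tz":0.31,"twist":0}
    - {"tx":-0.59,"ty":0.35,"tz":0.31,"twist":0}
    - {"tx":-0.59,"ty":0.35,"tz":0.31,"twist":0}

```text
t: 2.98
eef_pos: [0.5126, -0.2851, 0.1256]
ee_rot: [-3.141, -0.0, -2.766]
force: [0.7, 0.0, 0.1]
width: 0.0876
gripper_force: 0.0
```

```bash
python3 -c "
from h import *
go([.514,-.282,.067])
t=cv2.cvtColor(grab_frame('top'),cv2.COLOR_RGB2BGR)[166:226,333:393];s=cv2.cvtColor(grab_frame('side'),cv2.COLOR_RGB2BGR)[120:180,228:288]
cv2.imwrite('pics/g1.png',cv2.resize(np.hstack([t,s]),(800,400),interpolation=2))"
```

```text
pos [ 0.5126 -0.2851  0.1256] yaw -158.5 F [0.7 0.  0.1] w 0.0876 t 2.98 | t/25cm [-0.01   0.01   0.234] twist 0.0 mm [-2.5  2.4 58.6]
```

View pics/g1.png

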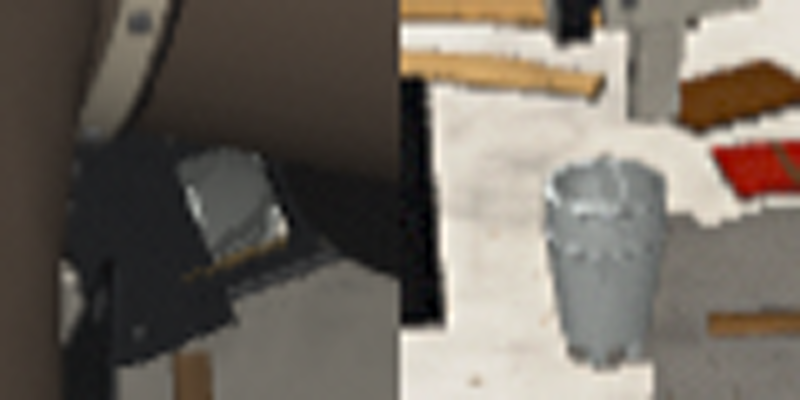

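The open fingers straddle the sleeve. The near finger tip is at crop (655,115), where expected, so I descend.

Call:
arm_command:
  commands:
    - {"tx":-0.01,"ty":0.01,"tz":0.05,"twist":0}
    - {"tx":-0.01,"ty":0.01,"tz":0.12,"twist":0}
    - {"tx":-0.01,"ty":0.01,"tz":0.18,"twist":0}
    - {"tx":-0.01,"ty":0.01,"tz":0.235,"twist":0}
    - {"tx":-0.01,"ty":0.01,"tz":0.235,"twist":0}
    - {"tx":-0.01,"ty":0.01,"tz":0.235,"twist":0}
    - {"tx":-0.01,"ty":0.01,"tz":0.235,"twist":0}
    - {"tx":-0.01,"ty":0.01,"tz":0.235,"twist":0}

```text
t: 3.75
eef_pos: [0.5147, -0.2816, 0.0678]
ee_rot: [-3.14, 0.002, -2.766]
force: [0.3, -0.0, 0.3]
width: 0.0877
gripper_force: 0.0
```

Call:
arm_command:
  commands:
    - {"tx":0}
    - {"tx":0}
    - {"tx":0}
    - {"tx":0}
    - {"tx":0}
    - {"tx":0}
    - {"tx":0}
    - {"tx":0}
  claw: 0
  grip_force: 20

```text
invalid input
```

Call:
arm_command:
  commands:
    - {"tx":0,"ty":0,"tz":0,"twist":0}
    - {"tx":0,"ty":0,"tz":0,"twist":0}
    - {"tx":0,"ty":0,"tz":0,"twist":0}
    - {"tx":0,"ty":0,"tz":0,"twist":0}
    - {"tx":0,"ty":0,"tz":0,"twist":0}
    - {"tx":0,"ty":0,"tz":0,"twist":0}
    - {"tx":0,"ty":0,"tz":0,"twist":0}
    - {"tx":0,"ty":0,"tz":0,"twist":0}
  claw: 0
  grip_force: 20

```text
t: 4.42
eef_pos: [0.514, -0.2809, 0.0665]
ee_rot: [-3.142, 0.0, -2.766]
force: [-0.4, 1.2, 2.7]
width: 0.0616
gripper_force: 20.0
```

Call:
arm_command:
  commands:
    - {"tx":0,"ty":0,"tz":-0.05,"twist":0}
    - {"tx":0,"ty":0,"tz":-0.12,"twist":0}
    - {"tx":0,"ty":0,"tz":-0.22,"twist":0}
    - {"tx":0,"ty":0,"tz":-0.32,"twist":0}
    - {"tx":0,"ty":0,"tz":-0.42,"twist":0}
    - {"tx":0,"ty":0,"tz":-0.46,"twist":0}
    - {"tx":0,"ty":0,"tz":-0.46,"twist":0}
    - {"tx":0,"ty":0,"tz":-0.46,"twist":0}

```text
t: 5.08
eef_pos: [0.5136, -0.2806, 0.1804]
ee_rot: [3.141, 0.0, -2.766]
force: [-0.2, 0.5, -3.3]
width: 0.0616
gripper_force: 20.0
```

```bash
python3 -c "
from h import *
go([.5545,-.019,.178],-158.5+21.7)"
```

```text
pos [ 0.5136 -0.2806  0.1804] yaw -158.5 F [-0.2  0.5 -3.3] w 0.0616 t 5.08 | t/25cm [-0.536  0.914  0.01 ] twist -0.121 mm [-134.   228.4    2.6]
```

Call:
arm_command:
  commands:
    - {"tx":-0.08,"ty":0.13,"tz":0,"twist":-0.02}
    - {"tx":-0.16,"ty":0.27,"tz":0,"twist":-0.04}
    - {"tx":-0.24,"ty":0.41,"tz":0,"twist":-0.06}
    - {"tx":-0.32,"ty":0.55,"tz":0,"twist":-0.08}
    - {"tx":-0.4,"ty":0.68,"tz":0,"twist":-0.1}
    - {"tx":-0.47,"ty":0.8,"tz":0,"twist":-0.12}
    - {"tx":-0.52,"ty":0.88,"tz":0,"twist":-0.121}
    - {"tx":-0.536,"ty":0.914,"tz":0,"twist":-0.121}

```text
t: 5.75
eef_pos: [0.5542, -0.0163, 0.1788]
ee_rot: [3.14, -0.002, -2.383]
force: [0.0, 0.4, -2.6]
width: 0.0613
gripper_force: 20.0
```

Call:
arm_command:
  commands:
    - {"tx":0,"ty":0,"tz":0,"twist":0}
    - {"tx":0,"ty":0,"tz":0,"twist":0}
    - {"tx":0,"ty":0,"tz":0,"twist":0}
    - {"tx":0,"ty":0,"tz":0,"twist":0}
    - {"tx":0,"ty":0,"tz":0,"twist":0}
    - {"tx":0,"ty":0,"tz":0,"twist":0}
    - {"tx":0,"ty":0,"tz":0,"twist":0}
    - {"tx":0,"ty":0,"tz":0,"twist":0}

```text
t: 6.42
eef_pos: [0.5547, -0.0196, 0.1814]
ee_rot: [-3.142, 0.0, -2.386]
force: [-0.8, 0.0, -2.6]
width: 0.0614
gripper_force: 20.0
```

```bash
python3 -c "
from fit import *
go([.5545,-.019,.178],-158.5+21.7)
s=cv2.cvtColor(grab_frame('side'),cv2.COLOR_RGB2BGR)
p=proj('side',[[.5545,-.019,.111],[.5545,-.019,.207],[.5545,-.019,.086]]);print(p)
x,y=p[0].astype(int);cv2.imwrite('pics/g2.png',cv2.resize(s[y-50:y+25,x-40:x+40],(640,600),interpolation=2));print(x-40,y-50)
L=regions_of('sleeve','side');print([(l['rect'],l['score']) for l in L])
if L:print(fit('sleeve',{'side':L[0]['region'].astype(np.float32)},np.array([.5545,-.019]),.111))
"
```

```text
pos [ 0.5547 -0.0196  0.1814] yaw -136.7 F [-0.8  0.  -2.6] w 0.0614 t 6.42 | t/25cm [-0.001  0.002  0.014] twist 0.0 mm [-0.2  0.6  3.4]
[[246.50876024 183.4338907 ]
 [246.26708105 153.22281317]
 [246.56870498 190.9063805 ]]
206 133
[([235.8, 145.0, 258.5, 188.7], 0.95)]
(array([ 0.55540039, -0.02933301]), np.float64(0.16130614280700684))
```

View pics/g2.png

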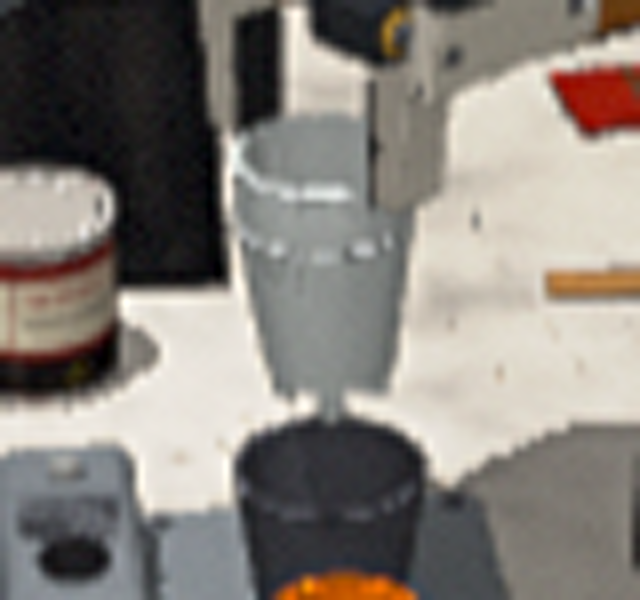

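The sleeve hangs upright over the pot. The foot is at about crop (331,400), with slot gaps near x=303 and x=365. I read those pixels to refine the heading.

```bash
python3 -c "
from h import *
s=grab_frame('side').astype(int)
print('cols',list(range(237,258)))
for r in range(177,189): print(r,s[r,237:258].mean(1).astype(int))
a=np.radians(np.arange(-80,81,10)+88.6)
p=proj('side',np.c_[.5547+.023*np.cos(a),-.0196+.023*np.sin(a),0*a+.1145]);q=proj('side',np.c_[.5547+.0243*np.cos(a),-.0196+.0243*np.sin(a),0*a+.1265])
for i,b in enumerate(range(-80,81,10)): print(b,p[i].round(1),q[i].round(1))
"
```

```text
cols [237, 238, 239, 240, 241, 242, 243, 244, 245, 246, 247, 248, 249, 250, 251, 252, 253, 254, 255, 256, 257]
177 [232 177 118 126 134 139 144 145 143 140 139 139 131 129 127 121 109 107
 193 230 224]
178 [230 210 123 124 133 137 143 142 143 141 140 136 132 130 127 118 106 111
 209 229 223]
179 [228 228 143 125 128 136 142 140 143 141 139 137 131 129 123 115 105 137
 229 226 222]
180 [225 228 186 118 133 135 139 140 140 143 135 132 130 128 120 116 110 170
 223 219 213]
181 [228 228 207 121 134 130 149 150 144 141 135 136 143 145 129 119 114 179
 219 211 210]
182 [229 230 219 149 149 133 196 198 151 137 136 138 192 204 179 162 167 203
 215 212 210]
183 [231 232 232 204 209 188 239 241 162 130 132 131 220 237 228 215 224 223
 220 218 215]
184 [226 232 233 236 238 219 226 209 145 143 138 115 164 205 209 221 231 231
 226 222 219]
185 [224 234 221 226 204 143 138 100  84 140 120  72  83  97 121 162 198 202
 221 230 227]
186 [213 209 149 142  90  67  55  46  45  59  54  46  48  46  50  58  71  98
 160 209 235]
187 [128 106  69  58  50  52  44  44  49  49  52  51  51  47  48  42  42  38
  56 107 201]
188 [68 49 43 49 51 57 52 53 52 50 52 54 50 53 49 49 47 44 34 42 98]
-80 [238.4 182.9] [237.9 179.3]
-70 [238.7 183.6] [238.2 180.1]
-60 [239.3 184.3] [238.8 180.8]
-50 [240.  184.9] [239.6 181.4]
-40 [241.  185.4] [240.6 181.9]
-30 [242.1 185.9] [241.9 182.4]
-20 [243.4 186.2] [243.2 182.7]
-10 [244.8 186.4] [244.7 183. ]
0 [246.2 186.5] [246.2 183. ]
10 [247.7 186.4] [247.7 183. ]
20 [249.1 186.2] [249.2 182.8]
30 [250.4 185.9] [250.6 182.5]
40 [251.5 185.5] [251.8 182. ]
50 [252.6 185. ] [252.9 181.5]
60 [253.4 184.4] [253.8 180.9]
70 [254.  183.7] [254.5 180.2]
80 [254.4 183. ] [254.9 179.4]
```

```bash
cat > slot.py <<'E'
from h import *
def render(cam,c,z0,th,box,S=3):
    l,t,r,b=box;us=np.arange(l,r,1/S)+.5/S-.5;vs=np.arange(t,b,1/S)+.5/S-.5
    g=np.stack(np.meshgrid(us,vs),-1).reshape(-1,1,2);C=calibration(cam);K=np.array(C["camera_matrix"]);T=np.array(C["extrinsics"])
    p=cv2.undistortPoints(g,K,np.array([C["k1"],0,0,0,0]))[:,0];d=np.c_[p,np.ones(len(p))]@T[:3,:3].T;d/=np.linalg.norm(d,axis=1)[:,None]
    o=T[:3,3];m=(np.array([c[0],c[1],z0])-o)
    s=np.linalg.norm(m)+np.arange(-.06,.06,.0007)
    P=o+d[:,None]*s[None,:,None]-np.array([c[0],c[1],z0])
    ct,st=np.cos(th),np.sin(th);x=P[...,0]*ct+P[...,1]*st;y=-P[...,0]*st+P[...,1]*ct;z=P[...,2]
    sol=(z>0)&(np.hypot(x,y)<.023+.008*z/.07)&~((z<.012)&((abs(x)<.007)|(abs(y)<.007)))
    return sol.any(1).reshape(len(vs),len(us)).astype(float).reshape((b-t),S,(r-l),S).mean((1,3))
def search(img,c,z0,box,light,metal):
    l,t,r,b=box;I=np.clip((light-img[t:b,l:r])/(light-metal),0,1);out=[]
    for th in range(0,90,5):
        out.append(min((np.mean((render("side",(c[0]+dx,c[1]),z0+dz,np.radians(th),box)-I)**2),th,dx,dz) for dx in(-.0015,0,.0015) for dz in(-.004,-.001,.002)))
    out.sort();return out
E
python3 - <<'E'
from slot import *
im=grab_frame("side").astype(float).mean(2)
for o in search(im,(.5547,-.0196),.1145,(237,176,257,185),225,135)[:6]: print(np.round(o,4))
im0=cv2.imread("pics/side0.png").astype(float).mean(2)
print(im0[166:178,248:270].astype(int))
E
```

```text
[7.96e-02 5.00e+01 0.00e+00 2.00e-03]
[8.05e-02 4.00e+01 0.00e+00 2.00e-03]
[8.13e-02 3.50e+01 0.00e+00 2.00e-03]
[8.21e-02 6.00e+01 0.00e+00 2.00e-03]
[8.3e-02 5.5e+01 0.0e+00 2.0e-03]
[8.61e-02 3.00e+01 0.00e+00 2.00e-03]
[[218 217 211 168 117 129 142 140 144 142 144 141 134 131 131 121 110  97
  120 120 161 177]
 [218 211 209 196 121 127 137 142 144 143 143 139 133 127 124 119 111  97
  111 107 106 115]
 [217 203 219 219 121 124 135 142 143 143 141 138 131 130 125 116 109  94
  109 109 104 100]
 [219 219 219 216 142 126 135 138 141 141 143 139 133 129 123 116 110 100
  104 107 101 101]
 [216 216 217 216 179 135 136 142 142 141 140 137 133 125 123 119 110 101
  103 104 100 100]
 [210 216 214 219 215 133 130 132 139 144 141 135 126 120 128 130 111 106
  107 106 106 106]
 [210 212 215 221 215 104  99 110 127 138 135 120 109 102 142 136 111 106
  110 109 119 163]
 [212 216 216 220 219 157 110 109 126 134 135 104  96  95 136 133 115 110
  115 119 167 222]
 [215 217 215 216 217 210 164 158 163 121 133 108 109 155 158 161 156 158
  161 168 219 222]
 [217 215 216 215 215 219 218 218 211 160 162 161 170 216 215 215 216 217
  217 219 222 220]
 [218 216 219 219 220 221 220 220 225 222 223 221 222 221 219 217 215 215
  217 218 218 219]
 [218 220 220 221 221 221 221 223 225 223 222 221 222 219 219 218 217 216
  216 219 217 215]]
```

```bash
python3 - <<'E'
from slot import *
im=grab_frame("side").astype(float).mean(2)
def s(im,c,box,li,me,DZ,DX=(0,.001,-.001)):
    l,t,r,b=box;I=np.clip((li-im[t:b,l:r])/(li-me),0,1)
    o=sorted(min((np.mean((render("side",(c[0]+dx,c[1]),dz,np.radians(th),box)-I)**2),th,dx,dz) for dx in DX for dz in DZ) for th in range(0,90,6))
    for k in o[:7]:print(np.round(k,4))
s(im,(.5547,-.0196),(237,176,257,185),225,135,np.arange(.114,.125,.002))
r=render("side",(.5547,-.0196),.118,np.radians(45),(237,176,257,185));print((r*9).round().astype(int))
r=render("side",(.5547,-.0196),.118,np.radians(63),(237,176,257,185));print((r*9).round().astype(int))
E
```

```text
[ 4.58e-02  5.40e+01 -1.00e-03  1.20e-01]
[4.72e-02 6.00e+01 0.00e+00 1.20e-01]
[ 0.0559 42.      0.      0.12  ]
[ 5.59e-02  4.80e+01 -1.00e-03  1.20e-01]
[ 5.69e-02  3.60e+01 -1.00e-03  1.20e-01]
[ 5.8e-02  6.6e+01 -1.0e-03  1.2e-01]
[ 0.0599 30.      0.      0.122 ]
[[0 9 9 9 9 9 9 9 9 9 9 9 9 9 9 9 9 9 6 0]
 [0 9 9 9 9 9 9 9 9 9 9 9 9 9 9 9 9 9 6 0]
 [0 6 9 9 9 9 9 9 9 9 9 9 9 9 9 9 9 9 4 0]
 [0 6 9 9 9 9 9 9 9 9 9 9 9 9 9 9 9 9 3 0]
 [0 3 9 9 9 9 9 9 9 9 9 9 9 9 9 9 9 9 3 0]
 [0 3 9 9 9 9 9 9 9 9 9 9 9 9 9 9 9 9 0 0]
 [0 1 9 9 5 1 9 9 9 9 9 9 9 9 2 6 9 8 0 0]
 [0 0 3 2 0 0 9 9 9 9 9 9 9 7 0 0 1 2 0 0]
 [0 0 0 0 0 0 9 9 9 9 9 9 9 6 0 0 0 0 0 0]]
[[0 9 9 9 9 9 9 9 9 9 9 9 9 9 9 9 9 9 6 0]
 [0 9 9 9 9 9 9 9 9 9 9 9 9 9 9 9 9 9 6 0]
 [0 6 9 9 9 9 9 9 9 9 9 9 9 9 9 9 9 9 4 0]
 [0 6 9 9 9 9 9 9 9 9 9 9 9 9 9 9 9 9 3 0]
 [0 3 9 9 9 9 9 9 9 9 9 9 9 9 9 9 9 9 3 0]
 [0 3 9 9 9 9 9 9 9 9 9 9 9 9 9 9 8 9 0 0]
 [0 1 9 9 9 9 4 3 7 9 9 9 9 9 9 9 0 2 0 0]
 [0 0 3 9 9 3 0 0 6 9 9 9 9 9 9 8 0 0 0 0]
 [0 0 0 3 3 0 0 0 4 9 9 9 9 9 9 5 0 0 0 0]]
```

Call:
arm_command:
  commands:
    - {"tx":0,"ty":0.002,"tz":0.04,"twist":0}
    - {"tx":0,"ty":0.002,"tz":0.09,"twist":0}
    - {"tx":0,"ty":0.002,"tz":0.14,"twist":0}
    - {"tx":0,"ty":0.002,"tz":0.19,"twist":0}
    - {"tx":0,"ty":0.002,"tz":0.23,"twist":0}
    - {"tx":0,"ty":0.002,"tz":0.26,"twist":0}
    - {"tx":0,"ty":0.002,"tz":0.28,"twist":0}
    - {"tx":0,"ty":0.002,"tz":0.284,"twist":0}

```text
t: 7.33
eef_pos: [0.554, -0.0189, 0.1092]
ee_rot: [3.141, -0.001, -2.386]
force: [-1.1, 0.3, -3.2]
width: 0.0612
gripper_force: 20.0
```

Call:
arm_command:
  commands:
    - {"tx":0,"ty":0,"tz":0.004,"twist":0}
    - {"tx":0,"ty":0,"tz":0.007,"twist":0}
    - {"tx":0,"ty":0,"tz":0.01,"twist":0}
    - {"tx":0,"ty":0,"tz":0.013,"twist":0}
    - {"tx":0,"ty":0,"tz":0.016,"twist":0}
    - {"tx":0,"ty":0,"tz":0.018,"twist":0}
    - {"tx":0,"ty":0,"tz":0.02,"twist":0}
    - {"tx":0,"ty":0,"tz":0.02,"twist":0}

```text
t: 8.0
eef_pos: [0.5544, -0.0189, 0.1053]
ee_rot: [-3.142, 0.0, -2.386]
force: [0.6, 0.1, -2.0]
width: 0.0617
gripper_force: 20.0
```

Call:
arm_command:
  commands:
    - {"tx":0,"ty":0,"tz":0.001,"twist":0}
    - {"tx":0,"ty":0,"tz":0.002,"twist":0}
    - {"tx":0,"ty":0,"tz":0.004,"twist":0}
    - {"tx":0,"ty":0,"tz":0.006,"twist":0}
    - {"tx":0,"ty":0,"tz":0.008,"twist":0}
    - {"tx":0,"ty":0,"tz":0.009,"twist":0}
    - {"tx":0,"ty":0,"tz":0.009,"twist":0}
    - {"tx":0,"ty":0,"tz":0.009,"twist":0}

```text
t: 8.67
eef_pos: [0.5555, -0.0185, 0.1044]
ee_rot: [-3.14, 0.002, -2.385]
force: [-1.7, 2.2, 8.7]
width: 0.0617
gripper_force: 20.1
```

Call:
arm_command:
  commands:
    - {"tx":0,"ty":0,"tz":0,"twist":-0.01}
    - {"tx":0,"ty":0,"tz":0,"twist":-0.02}
    - {"tx":0,"ty":0,"tz":0,"twist":-0.03}
    - {"tx":0,"ty":0,"tz":0,"twist":-0.04}
    - {"tx":0,"ty":0,"tz":0,"twist":-0.045}
    - {"tx":0,"ty":0,"tz":0,"twist":-0.045}
    - {"tx":0,"ty":0,"tz":0,"twist":-0.045}
    - {"tx":0,"ty":0,"tz":0,"twist":-0.045}

```text
t: 9.33
eef_pos: [0.5543, -0.0189, 0.1029]
ee_rot: [3.141, -0.0, -2.245]
force: [-0.7, 0.8, -2.3]
width: 0.0614
gripper_force: 20.0
```

```bash
python3 -c "
from h import *
s=get_state();print(s['moment'],s['eef_pos'],s['force'],np.degrees(s['ee_rot'][2]))"
```

```text
[-0.10142824 -0.02530865 -0.05530171] [ 0.55427558 -0.01890716  0.102888  ] [-0.74754985  0.7993713  -2.25810867] -128.63473192901844
```

Contact released after 8° of turn, so the slot has reached the bar. I lower gently.

Call:
arm_command:
  commands:
    - {"tx":0,"ty":0,"tz":0.002,"twist":0}
    - {"tx":0,"ty":0,"tz":0.004,"twist":0}
    - {"tx":0,"ty":0,"tz":0.006,"twist":0}
    - {"tx":0,"ty":0,"tz":0.008,"twist":0}
    - {"tx":0,"ty":0,"tz":0.01,"twist":0}
    - {"tx":0,"ty":0,"tz":0.012,"twist":0}
    - {"tx":0,"ty":0,"tz":0.012,"twist":0}
    - {"tx":0,"ty":0,"tz":0.012,"twist":0}

```text
t: 10.0
eef_pos: [0.5544, -0.0189, 0.1]
ee_rot: [3.142, -0.0, -2.244]
force: [-0.1, -0.3, -1.5]
width: 0.0613
gripper_force: 20.0
```

Call:
arm_command:
  commands:
    - {"tx":0,"ty":0,"tz":0.002,"twist":0}
    - {"tx":0,"ty":0,"tz":0.004,"twist":0}
    - {"tx":0,"ty":0,"tz":0.006,"twist":0}
    - {"tx":0,"ty":0,"tz":0.009,"twist":0}
    - {"tx":0,"ty":0,"tz":0.012,"twist":0}
    - {"tx":0,"ty":0,"tz":0.015,"twist":0}
    - {"tx":0,"ty":0,"tz":0.015,"twist":0}
    - {"tx":0,"ty":0,"tz":0.015,"twist":0}

```text
t: 10.67
eef_pos: [0.5545, -0.0188, 0.0966]
ee_rot: [-3.141, 0.0, -2.244]
force: [-1.2, 0.2, 1.2]
width: 0.0612
gripper_force: 20.0
```

Call:
arm_command:
  commands:
    - {"tx":0,"ty":0,"tz":0.001,"twist":0}
    - {"tx":0,"ty":0,"tz":0.002,"twist":0}
    - {"tx":0,"ty":0,"tz":0.003,"twist":0}
    - {"tx":0,"ty":0,"tz":0.004,"twist":0}
    - {"tx":0,"ty":0,"tz":0.005,"twist":0}
    - {"tx":0,"ty":0,"tz":0.006,"twist":0}
    - {"tx":0,"ty":0,"tz":0.006,"twist":0}
    - {"tx":0,"ty":0,"tz":0.006,"twist":0}

```text
t: 11.33
eef_pos: [0.5549, -0.0187, 0.0963]
ee_rot: [-3.14, 0.001, -2.244]
force: [-5.5, 0.8, 11.7]
width: 0.0614
gripper_force: 20.1
```

Call:
arm_command:
  commands:
    - {"tx":0,"ty":0,"tz":-0.003,"twist":0}
    - {"tx":0,"ty":0,"tz":-0.003,"twist":0}
    - {"tx":0,"ty":0,"tz":-0.003,"twist":0}
    - {"tx":0,"ty":0,"tz":-0.003,"twist":0}
    - {"tx":0,"ty":0,"tz":-0.003,"twist":0}
    - {"tx":0,"ty":0,"tz":-0.003,"twist":0}
    - {"tx":0,"ty":0,"tz":-0.003,"twist":0}
    - {"tx":0,"ty":0,"tz":-0.003,"twist":0}
  claw: 1

```text
t: 12.0
eef_pos: [0.5544, -0.0189, 0.0954]
ee_rot: [3.142, -0.0, -2.244]
force: [-0.6, -0.4, 0.4]
width: 0.0877
gripper_force: 0.0
```

Call:
arm_command:
  commands:
    - {"tx":0,"ty":0,"tz":-0.02,"twist":0}
    - {"tx":0,"ty":0,"tz":-0.08,"twist":0}
    - {"tx":0,"ty":0,"tz":-0.2,"twist":0}
    - {"tx":0,"ty":0,"tz":-0.32,"twist":0}
    - {"tx":0,"ty":0,"tz":-0.4,"twist":0}
    - {"tx":0,"ty":0,"tz":-0.4,"twist":0}
    - {"tx":0,"ty":0,"tz":-0.4,"twist":0}
    - {"tx":0,"ty":0,"tz":-0.4,"twist":0}

```text
t: 12.67
eef_pos: [0.554, -0.0188, 0.1953]
ee_rot: [3.141, 0.0, -2.244]
force: [0.1, 1.3, -0.9]
width: 0.0876
gripper_force: 0.0
```

```bash
python3 -c "
from fit import *
go([.5436,.234,.2],-180)
s=cv2.cvtColor(grab_frame('side'),cv2.COLOR_RGB2BGR)
cv2.imwrite('pics/g3.png',cv2.resize(s[150:225,206:286],(640,600),interpolation=2))
for c,z in (('side',.086),('side',.126)):
  a=np.linspace(0,6.28,8,endpoint=False);print(z,proj(c,[[.5547,-.019+.031*k,z] for k in (-1,0,1)]))
"
```

```text
pos [ 0.554  -0.0188  0.1953] yaw -128.6 F [ 0.1  1.3 -0.9] w 0.0876 t 12.67 | t/25cm [-0.764  0.663 -0.019] twist 0.286 mm [-191.1  165.8   -4.6]
0.086 [[246.49684666 185.3171603 ]
 [246.49902281 190.90679767]
 [246.50133134 196.73399715]]
0.126 [[246.40124886 173.44234512]
 [246.40135674 178.87499581]
 [246.40150764 184.54275854]]
```

View pics/g3.png

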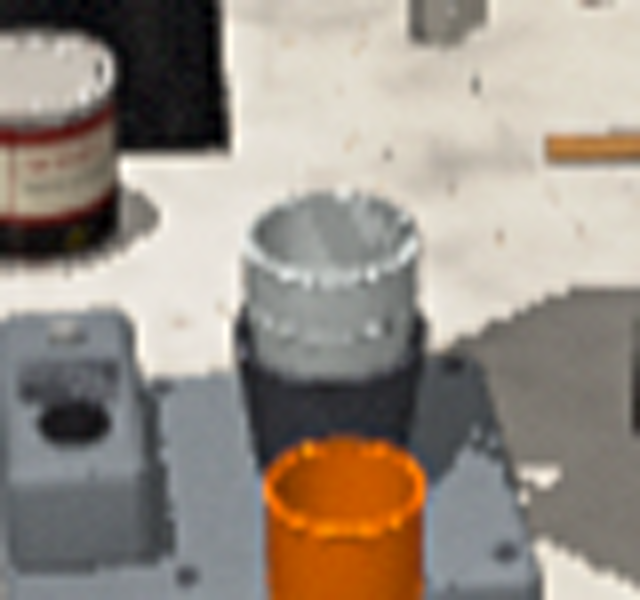

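The sleeve's rim front is at crop (332,278), matching a rim at 126 mm, so it is home and upright. Next is the cup, closing along world x to stay clear of its neighbours.

Call:
arm_command:
  commands:
    - {"tx":-0.1,"ty":0.09,"tz":0,"twist":-0.03}
    - {"tx":-0.21,"ty":0.18,"tz":0,"twist":-0.065}
    - {"tx":-0.32,"ty":0.28,"tz":0,"twist":-0.1}
    - {"tx":-0.43,"ty":0.37,"tz":0,"twist":-0.135}
    - {"tx":-0.54,"ty":0.47,"tz":0,"twist":-0.17}
    - {"tx":-0.65,"ty":0.56,"tz":0,"twist":-0.2}
    - {"tx":-0.72,"ty":0.63,"tz":0,"twist":-0.214}
    - {"tx":-0.764,"ty":0.663,"tz":0,"twist":-0.214}

```text
t: 13.38
eef_pos: [0.543, 0.2363, 0.1941]
ee_rot: [3.14, -0.001, -1.567]
force: [-0.2, -0.1, 0.4]
width: 0.0877
gripper_force: 0.0
```

```bash
python3 -c "
from h import *
go([.5436,.234,.145],-90);print(get_state()['q'])
s=cv2.cvtColor(grab_frame('side'),cv2.COLOR_RGB2BGR)
cv2.imwrite('pics/g4.png',cv2.resize(s[195:315,190:320],(650,600),interpolation=2))"
```

```text
pos [0.543  0.2363 0.1941] yaw -89.8 F [-0.2 -0.1  0.4] w 0.0877 t 13.38 | t/25cm [ 0.009 -0.003  0.196] twist 0.001 mm [ 2.2 -0.7 49.1]
[ 7.40045696e-01  2.30685167e-01 -1.87552554e-01 -3.41130455e-04
 -1.15479746e+00 -7.36562977e-01]
```

View pics/g4.png

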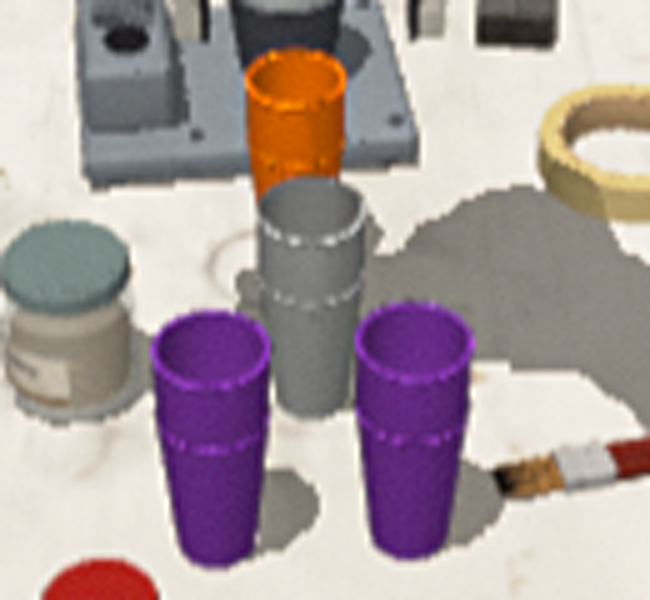

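The fingers at crop (190,20) and (430,20) straddle the grey cup centred at x≈311. I descend and grip.

Call:
arm_command:
  commands:
    - {"tx":0.003,"ty":0,"tz":0.06,"twist":0}
    - {"tx":0.003,"ty":0,"tz":0.14,"twist":0}
    - {"tx":0.003,"ty":0,"tz":0.22,"twist":0}
    - {"tx":0.003,"ty":0,"tz":0.3,"twist":0}
    - {"tx":0.003,"ty":0,"tz":0.37,"twist":0}
    - {"tx":0.003,"ty":0,"tz":0.42,"twist":0}
    - {"tx":0.003,"ty":0,"tz":0.43,"twist":0}
    - {"tx":0.003,"ty":0,"tz":0.43,"twist":0}

```text
t: 14.1
eef_pos: [0.5433, 0.2319, 0.0866]
ee_rot: [3.139, -0.002, -1.573]
force: [0.4, 0.3, 0.3]
width: 0.0875
gripper_force: 0.0
```

Call:
arm_command:
  commands:
    - {"tx":0,"ty":0,"tz":0,"twist":0}
    - {"tx":0,"ty":0,"tz":0,"twist":0}
    - {"tx":0,"ty":0,"tz":0,"twist":0}
    - {"tx":0,"ty":0,"tz":0,"twist":0}
    - {"tx":0,"ty":0,"tz":0,"twist":0}
    - {"tx":0,"ty":0,"tz":0,"twist":0}
    - {"tx":0,"ty":0,"tz":0,"twist":0}
    - {"tx":0,"ty":0,"tz":0,"twist":0}
  claw: 0
  grip_force: 20

```text
t: 14.77
eef_pos: [0.5441, 0.2331, 0.0884]
ee_rot: [-3.141, 0.0, -1.572]
force: [-1.3, 0.6, 2.2]
width: 0.0504
gripper_force: 20.0
```

Call:
arm_command:
  commands:
    - {"tx":0,"ty":0,"tz":-0.05,"twist":0}
    - {"tx":0,"ty":0,"tz":-0.15,"twist":0}
    - {"tx":0,"ty":0,"tz":-0.27,"twist":0}
    - {"tx":0,"ty":0,"tz":-0.39,"twist":0}
    - {"tx":0,"ty":0,"tz":-0.51,"twist":0}
    - {"tx":0,"ty":0,"tz":-0.61,"twist":0}
    - {"tx":0,"ty":0,"tz":-0.68,"twist":0}
    - {"tx":0,"ty":0,"tz":-0.68,"twist":0}

```text
t: 15.43
eef_pos: [0.5456, 0.2339, 0.2625]
ee_rot: [-3.136, 0.003, -1.572]
force: [0.4, 1.1, 0.1]
width: 0.0501
gripper_force: 20.0
```

```bash
python3 -c "
from h import *
go([.5545,-.0195,.258],-90)"
```

```text
pos [0.5456 0.2339 0.2625] yaw -90.0 F [0.4 1.1 0.1] w 0.0501 t 15.43 | t/25cm [ 1.014 -0.036  0.015] twist -0.0 mm [253.4  -9.1   3.7]
```

Call:
arm_command:
  commands:
    - {"tx":0.1,"ty":-0.004,"tz":0,"twist":0}
    - {"tx":0.24,"ty":-0.01,"tz":0,"twist":0}
    - {"tx":0.39,"ty":-0.016,"tz":0,"twist":0}
    - {"tx":0.54,"ty":-0.022,"tz":0,"twist":0}
    - {"tx":0.69,"ty":-0.03,"tz":0,"twist":0}
    - {"tx":0.82,"ty":-0.036,"tz":0,"twist":0}
    - {"tx":0.93,"ty":-0.041,"tz":0,"twist":0}
    - {"tx":1.0,"ty":-0.041,"tz":0,"twist":0}

```text
t: 16.1
eef_pos: [0.5532, -0.0195, 0.2571]
ee_rot: [3.14, -0.0, -1.574]
force: [-0.0, 0.2, -0.9]
width: 0.0499
gripper_force: 20.0
```

Call:
arm_command:
  commands:
    - {"tx":0.008,"ty":0,"tz":0.02,"twist":0}
    - {"tx":0.008,"ty":0,"tz":0.05,"twist":0}
    - {"tx":0.008,"ty":0,"tz":0.08,"twist":0}
    - {"tx":0.008,"ty":0,"tz":0.08,"twist":0}
    - {"tx":0.008,"ty":0,"tz":0.08,"twist":0}
    - {"tx":0.008,"ty":0,"tz":0.08,"twist":0}
    - {"tx":0.008,"ty":0,"tz":0.08,"twist":0}
    - {"tx":0.008,"ty":0,"tz":0.08,"twist":0}

```text
t: 16.77
eef_pos: [0.5541, -0.0184, 0.2384]
ee_rot: [-3.141, 0.0, -1.571]
force: [-0.0, -0.0, -1.7]
width: 0.0504
gripper_force: 20.0
```

```bash
python3 -c "
from h import *
go([.5545,-.019,.134],-90)
s=cv2.cvtColor(grab_frame('side'),cv2.COLOR_RGB2BGR)
cv2.imwrite('pics/g5.png',cv2.resize(s[130:220,199:295],(640,600),interpolation=2))"
```

```text
pos [ 0.5541 -0.0184  0.2384] yaw -90.0 F [-0.  -0.  -1.7] w 0.0504 t 16.77 | t/25cm [ 0.002 -0.001  0.418] twist -0.0 mm [  0.6  -0.3 104.4]
```

View pics/g5.png

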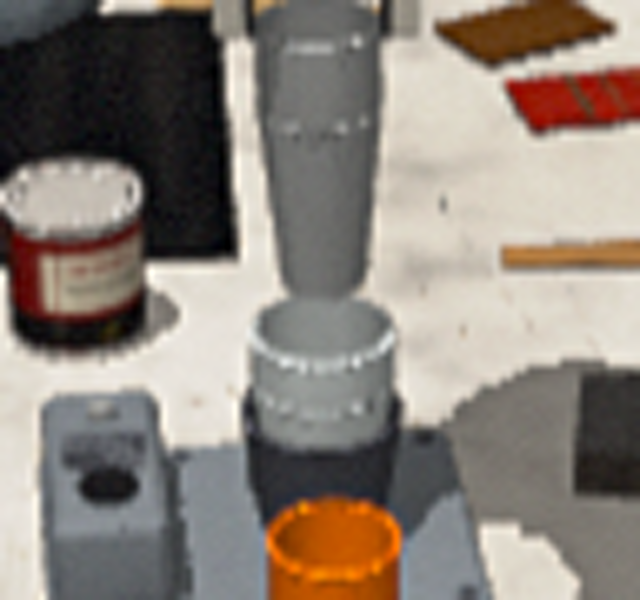

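The cup's foot is at crop x≈321 and the sleeve's centre at x≈323, so they are aligned and I lower.

Call:
arm_command:
  commands:
    - {"tx":0.002,"ty":0,"tz":0.05,"twist":0}
    - {"tx":0.002,"ty":0,"tz":0.1,"twist":0}
    - {"tx":0.002,"ty":0,"tz":0.15,"twist":0}
    - {"tx":0.002,"ty":0,"tz":0.2,"twist":0}
    - {"tx":0.002,"ty":0,"tz":0.25,"twist":0}
    - {"tx":0.002,"ty":0,"tz":0.29,"twist":0}
    - {"tx":0.002,"ty":0,"tz":0.32,"twist":0}
    - {"tx":0.002,"ty":0,"tz":0.34,"twist":0}

```text
t: 17.48
eef_pos: [0.5537, -0.0194, 0.1523]
ee_rot: [3.141, -0.0, -1.572]
force: [-0.4, 0.6, -1.2]
width: 0.05
gripper_force: 20.0
```

Call:
arm_command:
  commands:
    - {"tx":0,"ty":0,"tz":0.008,"twist":0}
    - {"tx":0,"ty":0,"tz":0.016,"twist":0}
    - {"tx":0,"ty":0,"tz":0.024,"twist":0}
    - {"tx":0,"ty":0,"tz":0.032,"twist":0}
    - {"tx":0,"ty":0,"tz":0.04,"twist":0}
    - {"tx":0,"ty":0,"tz":0.048,"twist":0}
    - {"tx":0,"ty":0,"tz":0.056,"twist":0}
    - {"tx":0,"ty":0,"tz":0.06,"twist":0}

```text
t: 18.15
eef_pos: [0.5538, -0.0194, 0.1378]
ee_rot: [3.141, 0.0, -1.572]
force: [-0.5, 0.1, -0.9]
width: 0.0503
gripper_force: 20.0
```

Call:
arm_command:
  commands:
    - {"tx":0,"ty":0,"tz":0.003,"twist":0}
    - {"tx":0,"ty":0,"tz":0.006,"twist":0}
    - {"tx":0,"ty":0,"tz":0.009,"twist":0}
    - {"tx":0,"ty":0,"tz":0.012,"twist":0}
    - {"tx":0,"ty":0,"tz":0.015,"twist":0}
    - {"tx":0,"ty":0,"tz":0.018,"twist":0}
    - {"tx":0,"ty":0,"tz":0.018,"twist":0}
    - {"tx":0,"ty":0,"tz":0.018,"twist":0}

```text
t: 18.82
eef_pos: [0.5543, -0.0195, 0.1342]
ee_rot: [-3.141, -0.0, -1.572]
force: [-0.9, 0.5, 4.2]
width: 0.0501
gripper_force: 20.0
```

Contact is at 0.134 m, exactly the home height. I release and retreat.

Call:
arm_command:
  commands:
    - {"tx":0,"ty":0,"tz":0,"twist":0}
    - {"tx":0,"ty":0,"tz":0,"twist":0}
    - {"tx":0,"ty":0,"tz":0,"twist":0}
    - {"tx":0,"ty":0,"tz":0,"twist":0}
    - {"tx":0,"ty":0,"tz":0,"twist":0}
    - {"tx":0,"ty":0,"tz":0,"twist":0}
    - {"tx":0,"ty":0,"tz":0,"twist":0}
    - {"tx":0,"ty":0,"tz":0,"twist":0}
  claw: 1

```text
t: 19.48
eef_pos: [0.5539, -0.0194, 0.1335]
ee_rot: [3.141, -0.0, -1.572]
force: [0.4, -0.9, 0.0]
width: 0.0877
gripper_force: 0.0
```

Call:
arm_command:
  commands:
    - {"tx":0,"ty":0,"tz":-0.02,"twist":0}
    - {"tx":0,"ty":0,"tz":-0.08,"twist":0}
    - {"tx":0,"ty":0,"tz":-0.2,"twist":0}
    - {"tx":0,"ty":0,"tz":-0.32,"twist":0}
    - {"tx":0,"ty":0,"tz":-0.4,"twist":0}
    - {"tx":0,"ty":0,"tz":-0.4,"twist":0}
    - {"tx":0,"ty":0,"tz":-0.4,"twist":0}
    - {"tx":0,"ty":0,"tz":-0.4,"twist":0}

```text
t: 20.15
eef_pos: [0.5535, -0.0194, 0.2332]
ee_rot: [3.141, 0.0, -1.572]
force: [0.5, -0.4, -1.3]
width: 0.0878
gripper_force: 0.0
```

```bash
python3 -c "
from h import *
print(get_state()['eef_pos'])
s=cv2.cvtColor(grab_frame('side'),cv2.COLOR_RGB2BGR)
print(proj('side',[[.5547,-.019+.0255*k,.164] for k in (-1,1)]),proj('side',[[.5547,-.019+.031*k,.126] for k in (-1,1)]))
cv2.imwrite('pics/g6.png',cv2.resize(s[150:225,206:286],(640,600),interpolation=2))"
```

```text
[ 0.55350679 -0.01941731  0.23324529]
[[246.30727406 162.7108511 ]
 [246.30396737 171.57063493]] [[246.40124886 173.44234512]
 [246.40150764 184.54275854]]
```

View pics/g6.png

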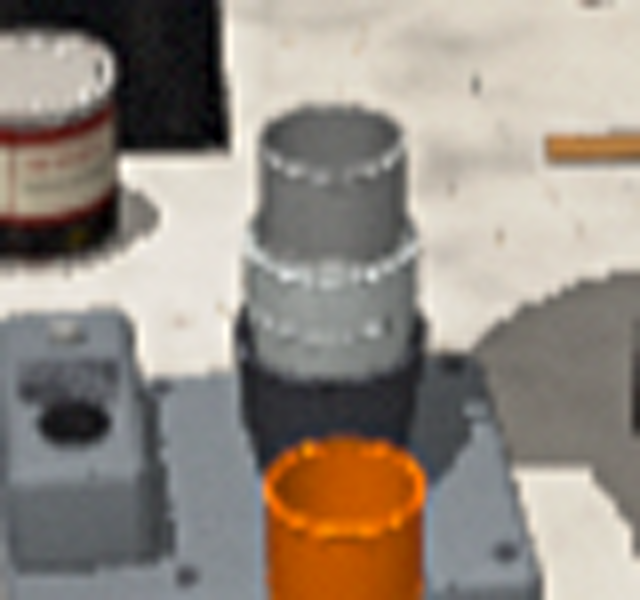

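The cup's rim front is at crop (332,175), row 171.9, against 171.6 predicted for home. The sleeve's rim front is still at crop row 278, and both stand upright, so I hand the job in.

```bash
python3 -c "
from station import *
print(job_done())"
```

```text
the job is handed in; nothing more can be done
None
```

I handed the job in with the sleeve over the driver bar and the cup nested inside it; contact heights and the last picture put both fully home and upright, though the hand-in returned no verdict.

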